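# Hold a radio holder against the monitor riser for screwing

## Task

Take the grey radio holder off the desk and be the third hand for a colleague who will screw it on: hold it upright with its back plate flat against the end panel of the monitor riser, off the desk, with its two screw slots over the two pilot holes below the blue tape. Press it on with a steady push of about 10 N (at least 5, at most 15) for three seconds, never shoving the riser back by more than 9 mm, and finish while still holding and pressing it like that. Leave the radio, mug, phone and screwdriver where they are.

Things in the scene. Friction and masses are not known exactly. Their poses are not given: they have to be found in the camera images.
- holder: the loose grey plastic radio holder, 0.12 to 0.22 kg, standing upright, 70 mm high; origin on its underside below holder_mid. Axes: x along its width, z up, -y out of its back. An open-topped pocket, 58 mm wide (x), 42 mm deep, on a wider back plate, 110 mm wide, 4 mm thick, 70 mm high (y from -25 to -21 mm), whose two ears stick out 26 mm beside the pocket
- holder_mid (a point): centre of the holder's pocket, 35 mm above its underside, axes as the holder's. The pocket's two side walls (58 mm apart outside, 62 mm high, 42 mm deep, 3 mm thick, in front of the ears) are the place to grip it from above
- holder_back (a point): centre of the rear face of the holder's back plate, 25 mm behind holder_mid along the holder's -y, same height; axes as the holder's. The two screw slots (each 9 mm wide, 16 mm high, one in each ear) lie 42.5 mm to either side of it
- mount (a point): point on the outer face of the riser's end panel midway between the two pilot holes (4 mm dark dots, 42 mm to either side) and between the panel's upright edges, 75 mm above the desk, straight below the 24 mm wide blue tape on the riser's top edge. Axes: y out of the panel to the robot's left, x level along the panel, z up. holder_back belongs here, axes parallel. It moves with the riser
- riser (a joint): how far the riser is pushed back, in m: 0 at rest, growing when pushed along mount's -y; its rubber feet give springily, 0.4 mm for each newton (10 N: 4 mm), back to 0 when let go. The riser: a beech board on two end panels, 240 mm deep (mount's x), 500 mm long (along mount's -y), top 130 mm above the desk
- radio: black handheld radio standing on the desk, 32 x 50 x 105 mm with a 75 mm aerial on top, origin under its middle; leave it alone
- mug: white mug, 80 mm across, 90 mm high, origin under its middle; leave it alone
- phone: black phone lying flat, 150 x 72 x 9 mm, origin under its middle; leave it alone
- driver: red-handled screwdriver lying flat, 190 mm long, along its own x; leave it alone
Things that resemble listed ones, but are neither listed nor needed, are in the scene too. Of the things shaped like the holder, the grey one is meant.

How it is judged:
By the outcome, as a careful person would: the job done as asked, in the order asked, and still so for the second after the job is handed in, while the arm keeps its last pose, push and grip.
It also fails if it takes over 48 s, if anything falls off the work surface, if the arm or the gripper's body presses on something with over 40 N, if the wrist force passes 120 N, or if a joint passes its speed limit or range.

## Robot

A 6-joint arm with a two-finger parallel gripper is mounted at the origin on the work surface. World frame = base frame: x ahead of the robot, y to its left, z up, the work surface at z = 0. Lengths are in mm, angles in degrees, forces in N, time in s.
With the tool pointing down it reaches from about 250 to 850 mm from the base axis. Payload 12.5 kg.
Tool frame: the origin (TCP) lies on the centre line of the jaws, within the pads' length; the fingertips stand 22 mm ahead of it and the grasp point (between the pads) lies 3 mm ahead of it (env.tip_reach is the distance from the TCP to the fingertips, in mm); z points along the fingers, y is the line along which they close (so a half turn about z gives the same grasp; the last joint's range is limited). The gripper opens to 93 mm and grips with 3 to 60 N. Pads are 15 mm wide; open, the fingers measure 128 mm over their backs; the gripper's body (75 mm by 188 mm) begins 65 mm behind the grasp point.
Start: joints at [72.445, 20.094, 94.641, -0, 65.266, -4.847], TCP at [120.961, 536.519, 240.633] pointing down, gripper open.
Joint ranges: [-157.81, 157.81], [-45, 120.19], [0.68, 151.7], [-89.99, 269.99], [4.06, 180], [-164.3, 164.3]. Speed limits (degrees/s): [127.2, 127.2, 159.86, 180, 180, 180].

## Interface

Orientations are given as a 3x3 rotation matrix whose columns are the frame's x, y, z axes.
In Python, from workcell import env gives the robot as it stands. The module is installed in compiled form; this text tells all that it offers.
- The arm moves only by the shell command python3 -m pendant 'ROWS' [FORCE]. ROWS is JSON, one flat list of numbers, 5 for each row, row after row: the shift along the world's x, y, z in m, then the turn about the world's z in rad, then the opening in per cent of the stroke, from 0 (shut) to 100 (fully open). In form: [x, y, z, spin, fingers, x, y, z, spin, fingers, ...]. A call has 1 to 20 rows; each row shifts and turns the commanded pose from where the row before left it; what a row does not reach is not made up. A row lasts 1/8 s, in which the tool goes at most 62.5 mm and 10.7 degrees, less where a joint would pass 70% of its speed; a pose out of reach is approached as far as the arm can. A call with a gripper value outside its range is refused whole. The fingers move at their own pace and stop on an object; FORCE is the grip in N (left out, the last holds). Time passes only in rows, so rows that do not move let the fingers close. It gives the time, the measured TCP pose, the force, the opening and the grip force at its end, in the units of the state.
- env.state(): the state, without advancing time (a new reading comes with each control period).
- env.camera(name): name is "side" or "top" or "wrist"; returns the picture (480x640x3 uint8, red, green, blue); there is no depth.
- env.get_calibration(name): a dict with "fx", "fy", "cx", "cy" (pixels), "camera_from_world" (4x4, takes a point from world to camera coordinates). Camera axes: x right, y up, looking along -z (the intrinsics and any distortion apply to the point x, -y, -z); pixel columns grow to the right and rows downward; lengths in mm; the calibration is good to about 2 mm. A picture is of the moment at which its call begins: read the wrist's pose just before it. get_calibration takes no time and is no camera call; for the wrist camera it gives the pose at the moment of the call.
- env.finish_job(): hands the job in; it is judged then, once.
Trained networks look in the newest picture that a camera, given by its name, has taken for a name from the list of things; names that differ only in an ending like _2 or _b are one class to them, and where a whole thing is asked for, a point or a joint stands for the part that bears it (a point fixed in the world has none). Each returns a list of dicts, best first, with "conf" (0 to 1); they miss things now and then, are a little off and sometimes report something else, mostly with a low value. They report only what shows in the picture. A call takes as long as a camera call. They do not tell look-alikes from the thing itself.
- env.regions_of(camera, label): "pixels" (480x640 bool, what is visible of it) and "position" ([row, column] in pixels, amid what is visible of it).
The state is a dict: "time_s": time; "joints": joint angles; "qvel": joint speeds; "joint_torque": joint torques, N m; "ee_pos": TCP position; "eef_rot": TCP orientation; "contact_force": force on the tool from outside, world axes, zero at the start; "ft_torque": the same for the moment, N m; "opening": finger opening in mm; "finger_force": force on a finger pad.
Only numpy, scipy, OpenCV 4.12 (cv2) and the standard library are available. Lean on these libraries where they do the work, as an engineer would, in place of code of your own. Each camera call takes 0.05 s, during which the arm holds its last target. There are 200 camera calls.

## Working session

There is one attempt and no reset: what is moved stays moved. The work goes in short steps, Python scripts to look and compute and a shell command to move; the robot and the scene stay as the last step left them, time stands still between calls to the robot, and variables do not carry over. Pictures are saved under pics/ and viewed, at most 10 in all, crops included, and the job is handed in when it is done.

```bash
mkdir -p pics
cat > h.py <<'E'
import numpy as np,cv2
from workcell import env
def shot(n,f):
    im=env.camera(n); cv2.imwrite('pics/'+f,im[:,:,::-1]); return im
def ray(c,px):
    # px (row,col) -> origin, dir world
    T=np.array(c["camera_from_world"]);R=T[:3,:3];t=T[:3,3]
    d=np.array([(px[1]-c["cx"])/c["fx"],-(px[0]-c["cy"])/c["fy"],-1.])
    return -R.T@t,R.T@d
def atz(c,px,z):
    o,d=ray(c,px);return o+d*(z-o[2])/d[2]
def proj(c,p):
    T=np.array(c["camera_from_world"]);q=T[:3,:3]@np.array(p)+T[:3,3]
    return [c["cy"]-c["fy"]*q[1]/-q[2],c["cx"]+c["fx"]*q[0]/-q[2]]
E
python3 - <<'E'
from h import *
ims=[shot(n,n+'0.png') for n in("top","side")]
for n in("top","side"):
    c=env.get_calibration(n);print(n,{k:v for k,v in c.items() if k!='camera_from_world'})
    print(np.round(np.array(c['camera_from_world']),3).tolist())
    for l in("holder","riser","radio","mug","phone","driver"):
        for r in env.regions_of(n,l):
            ys,xs=np.where(r["pixels"]);print(n,l,round(r["conf"],2),np.round(r["position"]),ys.min(),ys.max(),xs.min(),xs.max(),np.round(atz(c,r["position"],0)))
E
```

```text
top {'fx': 513.6907072763693, 'fy': 513.6907072763693, 'cx': 314.36552535940785, 'cy': 240.17079062106845}
[[-0.02, -1.0, 0.006, 107.887], [0.994, -0.02, 0.107, -509.452], [-0.107, 0.008, 0.994, -1210.571], [0.0, 0.0, 0.0, 1.0]]
top holder 0.87 [261. 283.] 242 286 269 297 [464. 176.   0.]
top holder 0.86 [360. 190.] 338 377 170 212 [232. 402.   0.]
top holder 0.78 [199. 298.] 185 216 273 317 [617. 135.   0.]
top riser 0.86 [219. 527.] 160 282 417 639 [ 556. -430.    0.]
top riser 0.35 [258. 285.] 242 286 270 297 [471. 171.   0.]
top radio 0.94 [149. 337.] 134 163 328 350 [743.  36.   0.]
top mug 0.88 [277. 190.] 262 296 160 211 [429. 404.   0.]
top phone 0.7 [185. 195.] 153 217 173 216 [659. 392.   0.]
top driver 0.69 [284. 364.] 233 309 357 373 [404. -21.   0.]
side {'fx': 515.854163189312, 'fy': 515.854163189312, 'cx': 323.74419696494067, 'cy': 244.81155494783465}
[[0.927, -0.375, 0.012, -422.876], [0.235, 0.605, 0.761, -238.584], [-0.293, -0.703, 0.649, -825.72], [0.0, 0.0, 0.0, 1.0]]
side holder 0.87 [243. 295.] 228 264 266 322 [476. 217.   0.]
side holder 0.85 [209. 165.] 182 232 147 187 [235. 443.   0.]
side holder 0.61 [241. 365.] 211 260 347 391 [620. 167.   0.]
side riser 0.65 [401. 473.] 296 479 348 633 [ 611. -255.    0.]
side radio 0.57 [242. 442.] 190 274 426 455 [776. 104.   0.]
side mug 0.97 [187. 247.] 162 212 227 266 [438. 460.   0.]
side phone 0.84 [179. 338.] 165 197 308 370 [662. 415.   0.]
side phone 0.34 [401. 474.] 296 479 348 632 [ 612. -256.    0.]
side phone 0.21 [250. 290.] 228 263 266 321 [459. 199.   0.]
side driver 0.88 [326. 296.] 314 337 267 368 [400.  -5.   0.]
```

View pics/top0.png

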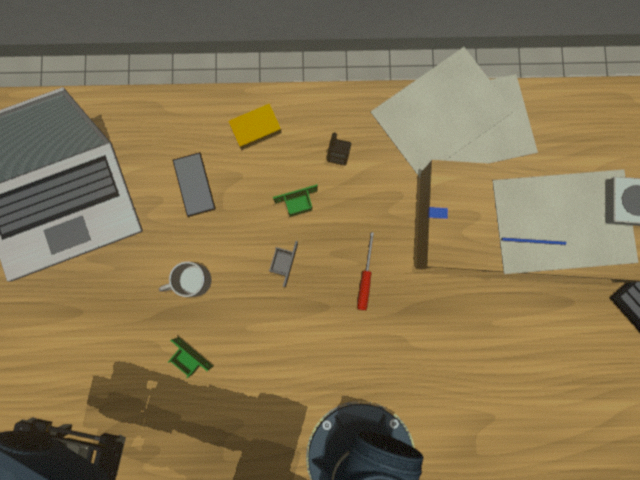

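View pics/side0.png

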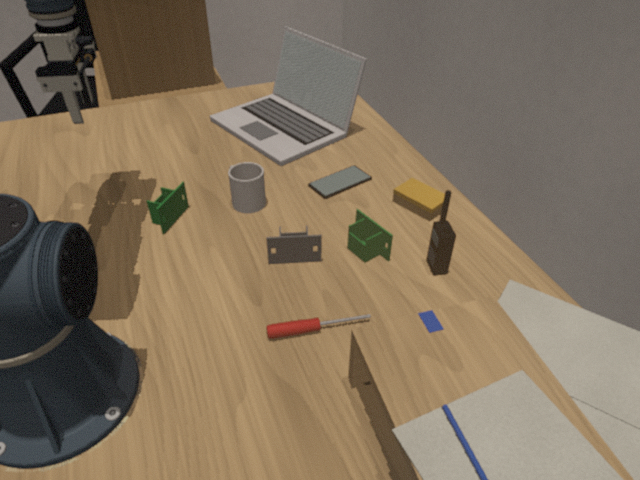

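Top view: the holder-shaped things are grey at (col 283, row 262), green at (190,358) and green at (297,200). Grey fits the description. The riser's dark end panel is at cols 416–430, rows 160–268, with its blue tape at (437,213). I'll confirm with an enlarged crop.

Run:
```python
from h import *
im=cv2.imread('pics/top0.png')
cv2.imwrite('pics/crop1.png',cv2.resize(im[150:300,260:460],None,fx=4,fy=4,interpolation=cv2.INTER_CUBIC))
s=env.state();print(s['ee_pos'],np.round(s['eef_rot'],3).tolist(),s['opening'],s['time_s'],env.tip_reach)
# blue tape
hsv=cv2.cvtColor(im,cv2.COLOR_BGR2HSV)
m=cv2.inRange(hsv,(105,120,80),(130,255,255));m[:,:400]=0;m[:,460:]=0
ys,xs=np.where(m);print('tape',ys.min(),ys.max(),xs.min(),xs.max())
c=env.get_calibration('top')
for p in[((ys.min()+ys.max())/2,xs.min()-.5)]:print(atz(c,p,130))
```

```text
[120.95538062 536.50611039 240.62427921] [[-0.976, 0.22, -0.0], [0.22, 0.976, -0.0], [-0.0, -0.0, -1.0]] 92.64229844393579 0.7 22.0
tape 208 217 429 446
[ 557.26723937 -156.61075793  130.        ]
```

View pics/crop1.png

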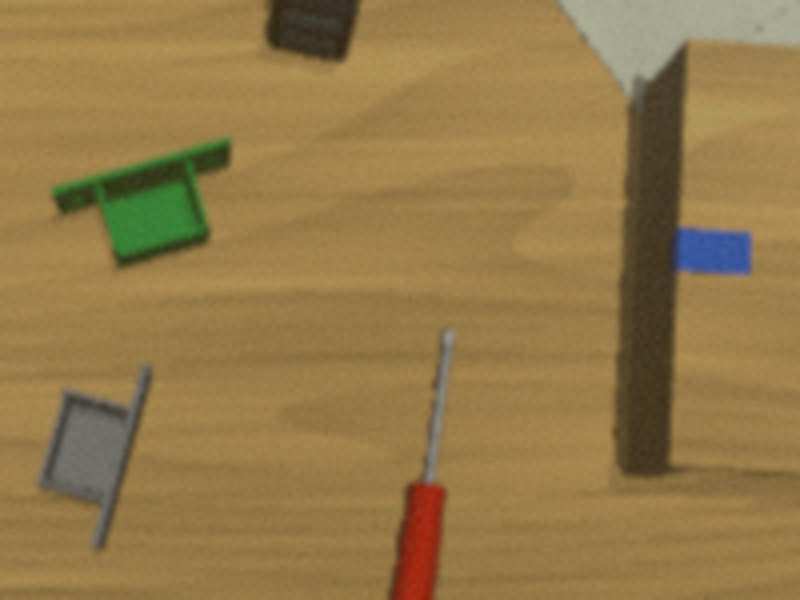

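The crop confirms the grey holder. Its plate runs from crop (148,366) to (99,548) with the pocket on its left, so its back faces the riser. The panel's top edge runs from (687,40) to (671,472), with the tape at (677–750, 250).

Run:
```python
from h import *
c=env.get_calibration('top')
f=lambda x,y,z:atz(c,(150+y/4-.4,260+x/4-.4),z)[:2]
a,b=f(152,367,70),f(104,549,70); print('plate',a,b,np.linalg.norm(a-b))
x=(a-b)/np.linalg.norm(a-b);th=np.degrees(np.arctan2(x[1],x[0]));y=np.array([-x[1],x[0]])
print('th',th,'mid from plate',(a+b)/2+25*y)
q=[f(65,390,62),f(40,487,62)];print('front edge',q,np.linalg.norm(q[0]-q[1]),'mid from front',(q[0]+q[1])/2-21*y)
a,b=f(687,40,130),f(671,472,130);d=a-b;print('panel',a,b,np.linalg.norm(d),np.degrees(np.arctan2(d[1],d[0])),(a+b)/2)
print('tape',f(677,250,130))
R=np.array(env.state()['eef_rot']);print('tool y angle',np.degrees(np.arctan2(R[1,1],R[0,1])))
T=np.array(c['camera_from_world']);print(-T[:3,:3].T@T[:3,3])
```

```text
plate [504.91459185 136.95862838] [400.15016529 166.36121913] 108.81221169906509
th -15.67700574298705 mid from plate [459.28773036 175.72993045]
front edge [array([493.26462603, 188.18975567]), array([436.93830192, 203.41373533])] 58.34744505217404 mid from front [459.42696848 175.58293988]
panel [ 677.42858483 -168.36811095] [ 434.8657221  -148.64377273] 243.36349745529978 -4.648857763899629 [ 556.14715346 -158.50594184]
tape [ 558.15142122 -157.42997683]
tool y angle 77.29413660901808
[ 378.78786323  107.51909056 1257.62540504]
```

```bash
python3 -m pendant '[0.034,-0.036,0,-0.162,100,0.034,-0.036,0,-0.162,100,0.034,-0.036,0,-0.162,100,0.034,-0.036,0,-0.162,100,0.034,-0.036,0,-0.162,100,0.034,-0.036,0,-0.162,100,0.034,-0.036,0,-0.162,100,0.034,-0.036,0,-0.162,100,0.034,-0.036,0,-0.162,100,0.032,-0.037,0,-0.162,100,0,0,0,0,100,0,0,0,0,100]' 40
python3 - <<'E'
from h import *
s=env.state();R=np.array(s['eef_rot']);print(s['ee_pos'],np.degrees(np.arctan2(R[1,1],R[0,1])),s['time_s'])
c=env.get_calibration('wrist');shot('wrist','w1.png')
print({k:np.round(v,3).tolist() for k,v in c.items()})
for r in env.regions_of('wrist','holder'):print(r['conf'],r['position'])
E
```

```text
time_s: 2.2
ee_pos: [458.6, 175.7, 240.5]
eef_rot: [[0.267, 0.964, -0.001], [0.964, -0.267, 0.0], [-0.0, -0.001, -1.0]]
contact_force: [0.5, 0.8, -0.3]
opening: 92.6
finger_force: 0.0
[458.58234063 175.70435594 240.50825472] -15.472516230800583 2.2
{'fx': 349.987, 'fy': 349.987, 'cx': 319.308, 'cy': 240.288, 'camera_from_world': [[0.964, -0.268, -0.001, -393.619], [0.257, 0.926, -0.276, -248.776], [0.075, 0.265, 0.961, -471.465], [0.0, 0.0, 0.0, 1.0]]}
0.82 [51.8, 32.9]
0.73 [226.2, 324.0]
0.58 [216.6, 476.4]
```

View pics/w1.png

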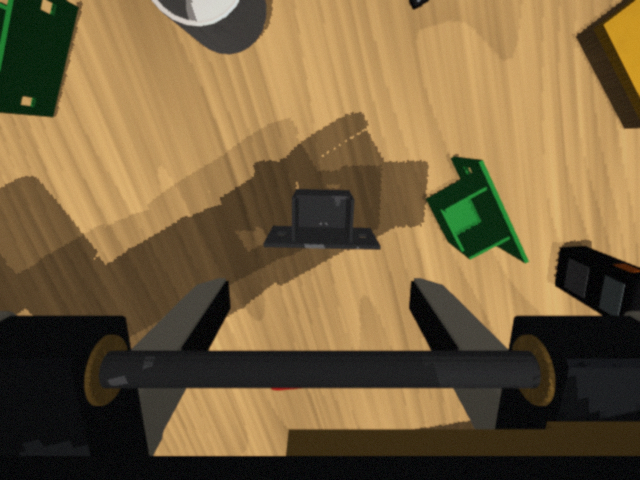

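Wrist view: the grey holder is centred at (322,220) between the open fingers. Its rim front edge is at (293–352,190) and its plate's rear edge at (264–381,247).

Run:
```python
from h import *
c=env.get_calibration('wrist')
f=lambda x,y,z:atz(c,(y,x),z)[:2]
a,b=f(381,248,70),f(264,247,70);x=(a-b)/np.linalg.norm(a-b);y=np.array([-x[1],x[0]])
print(np.linalg.norm(a-b),np.degrees(np.arctan2(x[1],x[0])),(a+b)/2+25*y)
a,b=f(353,190,62),f(293,190,62);print(np.linalg.norm(a-b),(a+b)/2-21*y)
print(env.state()['contact_force'])
```

```text
109.90630682954937 -15.94469536000246 [461.69780545 180.51812468]
55.17762196061669 [463.50589732 187.14273063]
[0.42588727 0.41954087 0.46035846]
```

Run:
```python
from h import *
c=env.get_calibration('wrist');im=cv2.imread('pics/w1.png')
big=cv2.resize(im[170:270,240:400],None,fx=5,fy=5,interpolation=cv2.INTER_CUBIC);big=cv2.convertScaleAbs(big,alpha=2.2)
def draw(o,th,col):
    t=np.radians(th);x=np.array([np.cos(t),np.sin(t),0]);y=np.array([-x[1],x[0],0])
    def P(a,b,z):
        r=proj(c,np.array([o[0],o[1],z])+a*x+b*y);return [int((r[1]-240+.5)*5),int((r[0]-170+.5)*5)]
    for pts in([P(-55,-25,70),P(55,-25,70),P(55,-21,0),P(-55,-21,0)],[P(-29,21,62),P(29,21,62),P(29,-21,62),P(-29,-21,62)],[P(-29,21,0),P(29,21,0)]):
        cv2.polylines(big,[np.array(pts)],True,col,1)
draw((459.4,175.7),-15.7,(0,0,255));draw((461.5,178.5),-15.7,(0,255,0))
cv2.imwrite('pics/ov.png',big)
```

```text
(no output)
```

View pics/ov.png

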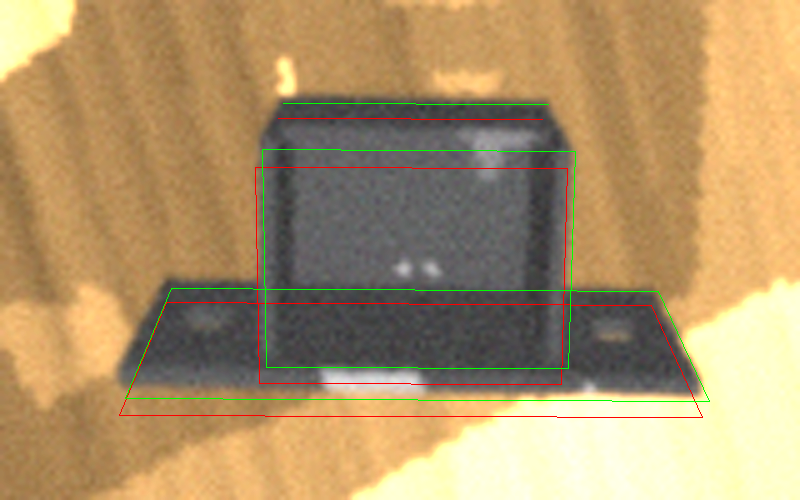

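Overlay: the wrist view puts the holder about 3–4 mm further +y than the top view. I'll go in between, since the grip tolerates it.

```bash
python3 -m pendant '[0.002,0.003,-0.04,-0.012,100,0,0,-0.045,0,100,0,0,-0.045,0,100,0,0,-0.04,0,100,0,0,-0.0275,0,100,0,0,0,0,100,0,0,0,0,50,0,0,0,0,50,0,0,0,0,50,0,0,0,0,50,0,0,0,0,50]' 40
python3 -m pendant '[0,0,0,0,0,0,0,0,0,0,0,0,0,0,0,0,0,0,0,0]' 40
```

```text
time_s: 3.68
ee_pos: [461.2, 178.6, 43.6]
eef_rot: [[0.279, 0.96, 0.001], [0.96, -0.279, 0.0], [0.0, 0.001, -1.0]]
contact_force: [-1.0, -0.6, 6.9]
opening: 58.1
finger_force: 40.0
time_s: 4.18
ee_pos: [461.3, 178.6, 43.6]
eef_rot: [[0.279, 0.96, 0.001], [0.96, -0.279, 0.0], [0.0, 0.001, -1.0]]
contact_force: [-0.6, -0.2, 6.1]
opening: 57.9
finger_force: 40.0
```

```bash
python3 -m pendant '[0,0,0.01,0,0,0,0,0.03,0,0,0,0,0.04,0,0,0,0,0.04,0,0,0,0,0.04,0,0,0,0,0.04,0,0,0.014,-0.034,0,0.03,0,0.014,-0.034,0,0.03,0,0.014,-0.034,0,0.03,0,0.014,-0.034,0,0.03,0,0.014,-0.034,0,0.03,0,0.014,-0.034,0,0.03,0,0.014,-0.034,0,0.022,0,0,0,0,0,0,0,0,0,0,0]' 40
python3 - <<'E'
from h import *
s=env.state();R=np.array(s['eef_rot']);print(s['ee_pos'],np.degrees(np.arctan2(R[1,1],R[0,1])),s['time_s'])
c=env.get_calibration('wrist');im=shot('wrist','w2.png');shot('top','t2.png')
for p in((558-42,-155,75),(558+42,-161,75),(558,-158,130)):print(proj(c,p))
E
```

```text
time_s: 6.05
ee_pos: [558.5, -59.0, 243.2]
eef_rot: [[0.081, 0.997, -0.001], [0.997, -0.081, 0.0], [0.0, -0.001, -1.0]]
contact_force: [-0.2, 0.1, -1.2]
opening: 57.7
finger_force: 40.0
[558.46757625 -58.98868578 243.17317759] -4.664883225057788 6.05
[np.float64(324.5150589031498), np.float64(285.8193288561075)]
[np.float64(323.76206767466846), np.float64(370.50991875221087)]
[np.float64(357.1166402753058), np.float64(329.6158263021916)]
```

View pics/w2.png

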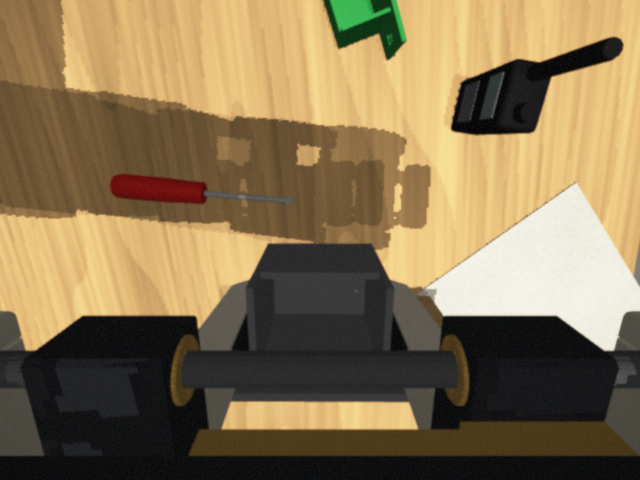

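Holder is firmly held at (246–394, 243–350) and hides the holes, so I'll shift to see the panel beside it.

```bash
python3 -m pendant '[-0.035,-0.015,0,0,0,-0.035,-0.015,0,0,0,-0.035,-0.015,0,0,0,-0.035,-0.015,0,0,0,0,0,0,0,0,0,0,0,0,0]' 40
python3 - <<'E'
from h import *
s=env.state();print(s['ee_pos'],s['time_s'])
c=env.get_calibration('wrist');im=shot('wrist','w3.png')
import json;json.dump({k:np.array(v).tolist() for k,v in c.items()},open('c3.json','w'))
for p in((558-42,-155,75),(558+42,-161,75),(558,-158,130),(436,-148,130),(677,-168,130)):print(np.round(proj(c,p)))
b=cv2.convertScaleAbs(im[200:350,380:640,::-1],alpha=1.6)
cv2.imwrite('pics/w3c.png',cv2.resize(b,None,fx=3,fy=3,interpolation=cv2.INTER_CUBIC))
E
```

```text
time_s: 6.9
ee_pos: [419.5, -119.0, 243.5]
eef_rot: [[0.081, 0.997, 0.001], [0.997, -0.081, -0.0], [-0.0, 0.001, -1.0]]
contact_force: [-0.8, 0.2, -2.1]
opening: 57.6
finger_force: 40.0
[ 419.47460072 -119.0297714   243.51170496] 6.9
[256. 426.]
[256. 515.]
[278. 499.]
[278. 344.]
[279. 651.]
```

View pics/w3c.png

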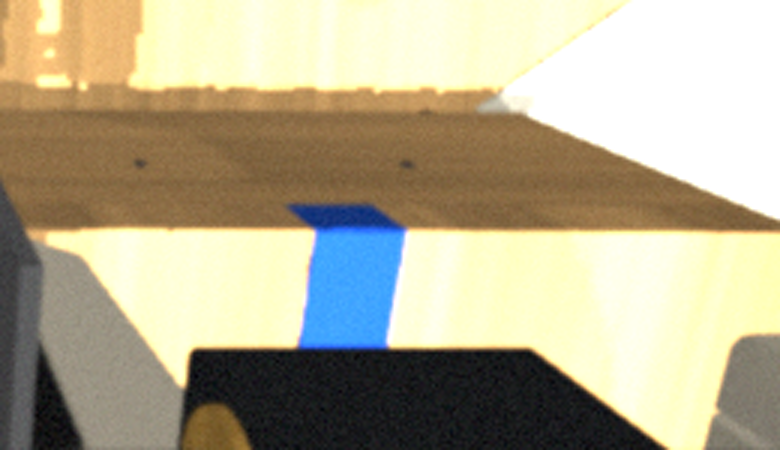

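Crop: both pilot holes are visible at picture (426.3,254.0) and (515.3,254.3). The tape edge runs at crop (316–405,228).

Run:
```python
from h import *
import json
c=json.load(open('c3.json'))
a=atz(c,(254.,426.3),75);b=atz(c,(254.3,515.3),75);d=b-a
print(a,b,np.linalg.norm(d),np.degrees(np.arctan2(d[1],d[0])),(a+b)/2)
t=[atz(c,(200+228/3-.33,380+k/3-.33),130) for k in(316,405)];print(t)
l,r=[atz(c,(200+y/3-.33,380+k/3-.33),130) for k,y in((50,227.5),(770,231))];print(np.degrees(np.arctan2(*(r-l)[1::-1])))
```

```text
[ 516.61072352 -152.61328685   75.        ] [ 599.83715015 -159.70426257   75.        ] 83.52795954094255 -4.869897218510669 [ 558.22393683 -156.15877471   75.        ]
[array([ 546.52751835, -154.85428065,  130.        ]), array([ 569.79140451, -156.75352179,  130.        ])]
-4.965483401216655
```

```bash
python3 -m pendant '[0.036,0.004,0,0,0,0.036,0.004,0,0,0,0.036,0.004,0,0,0,0.035,0.003,0,0,0,0,0,-0.03,0,0,0,0,-0.04,0,0,0,0,-0.04,0,0,0,0,-0.03,0,0,0,0,-0.02,0,0,0,0,0,0,0,0,0,0,0,0,0,0,0,0,0]' 40
python3 - <<'E'
from h import *
s=env.state();print(s['ee_pos'],s['contact_force'],s['time_s'])
R=np.array(s['eef_rot']);print(np.degrees(np.arctan2(R[1,1],R[0,1])))
im=shot('top','t3.png')
cv2.imwrite('pics/t3c.png',cv2.resize(im[150:300,340:480,::-1],None,fx=4,fy=4,interpolation=cv2.INTER_CUBIC))
im=shot('side','s3.png')
E
```

```text
time_s: 8.45
ee_pos: [562.6, -104.5, 84.1]
eef_rot: [[0.081, 0.997, 0.002], [0.997, -0.081, -0.0], [-0.0, 0.002, -1.0]]
contact_force: [0.4, 0.3, -1.8]
opening: 57.6
finger_force: 40.0
[ 562.61959879 -104.45586939   84.10048586] [ 0.42493425  0.30043537 -1.80212094] 8.45
-4.6247661466935535
```

View pics/s3.png

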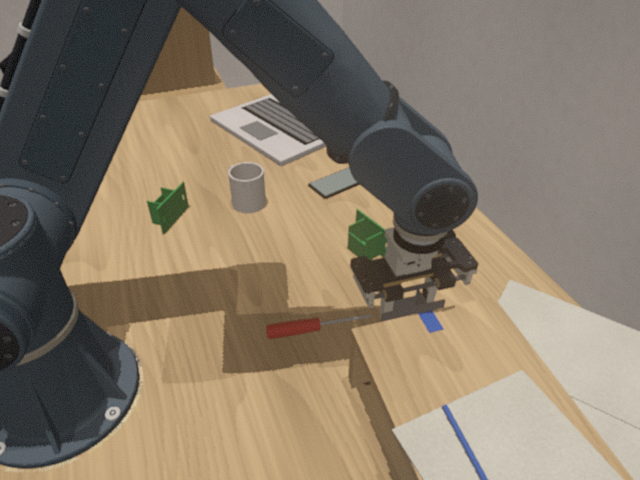

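The holder hangs above the desk just in front of the panel, under the tape at (430,321). Approaching along the panel normal.

```bash
python3 -m pendant '[-0.0005,-0.006,0,-0.003,0,-0.0005,-0.006,0,0,0,-0.0004,-0.005,0,0,0,0,0,0,0,0]' 40
python3 -m pendant '[-0.0002,-0.002,0,0,0,-0.0002,-0.002,0,0,0,0,0,0,0,0]' 40
python3 -m pendant '[-0.0002,-0.002,0,0,0,-0.0002,-0.002,0,0,0,0,0,0,0,0]' 40
```

```text
time_s: 9.05
ee_pos: [560.5, -122.0, 83.1]
eef_rot: [[0.085, 0.996, 0.0], [0.996, -0.085, -0.0], [-0.0, 0.0, -1.0]]
contact_force: [-0.3, 0.6, -2.3]
opening: 57.9
finger_force: 40.0
time_s: 9.43
ee_pos: [560.1, -125.5, 83.1]
eef_rot: [[0.084, 0.996, -0.0], [0.996, -0.084, 0.0], [0.0, -0.0, -1.0]]
contact_force: [0.0, 0.6, -2.3]
opening: 57.8
finger_force: 40.0
time_s: 9.8
ee_pos: [559.8, -129.7, 83.1]
eef_rot: [[0.084, 0.996, 0.0], [0.996, -0.084, -0.0], [-0.0, 0.0, -1.0]]
contact_force: [0.2, 0.7, -1.8]
opening: 58.0
finger_force: 40.0
```

```bash
python3 -m pendant '[0.0003,-0.001,0.0005,0,0,0.0003,-0.001,0,0,0,0,0,0,0,0]' 40
python3 -m pendant '[0,-0.001,0,0,0,-0.0002,-0.001,0,0,0,0,0,0,0,0]' 40
```

```text
time_s: 10.18
ee_pos: [560.4, -131.5, 83.6]
eef_rot: [[0.084, 0.996, -0.0], [0.996, -0.084, -0.0], [-0.0, -0.0, -1.0]]
contact_force: [-0.3, -0.6, -2.1]
opening: 57.9
finger_force: 40.0
time_s: 10.55
ee_pos: [560.2, -133.4, 83.6]
eef_rot: [[0.084, 0.996, 0.0], [0.996, -0.084, 0.0], [0.0, 0.0, -1.0]]
contact_force: [0.6, 1.1, -2.0]
opening: 57.7
finger_force: 40.0
```

```bash
python3 -m pendant '[0,-0.001,0,0,0,-0.0002,-0.001,0,0,0,0,0,0,0,0]' 40
python3 -m pendant '[0,-0.001,0,0,0,-0.0002,-0.001,0,0,0,0,0,0,0,0]' 40
python3 - <<'E'
from h import *
for i in range(4):
    s=env.state();print(np.round(s['contact_force'],2),np.round(s['ft_torque'],2));env.camera('wrist')
E
```

```text
time_s: 10.92
ee_pos: [560.1, -135.1, 83.6]
eef_rot: [[0.084, 0.996, 0.0], [0.996, -0.084, 0.0], [0.0, 0.0, -1.0]]
contact_force: [1.7, 6.0, -1.3]
opening: 57.6
finger_force: 40.0
time_s: 11.3
ee_pos: [559.9, -136.7, 83.6]
eef_rot: [[0.084, 0.997, 0.0], [0.997, -0.084, 0.001], [0.001, 0.0, -1.0]]
contact_force: [2.0, 8.4, -1.2]
opening: 58.2
finger_force: 40.0
[ 1.97  8.35 -1.19] [ 1.27 -0.27  0.28]
[ 1.96  9.16 -1.07] [ 1.31 -0.27  0.31]
[ 2.06  9.71 -1.38] [ 1.25 -0.2   0.34]
[ 2.85  9.45 -1.35] [ 1.34 -0.26  0.27]
```

```bash
python3 -m pendant '[0,-0.0003,0,0,0,0,0,0,0,0,0,0,0,0,0,0,0,0,0,0,0,0,0,0,0]' 40
python3 - <<'E'
from h import *
im=shot('wrist','w4.png')
b=cv2.convertScaleAbs(im[230:420,190:450,::-1],alpha=2.5)
cv2.imwrite('pics/w4c.png',cv2.resize(b,None,fx=3,fy=3,interpolation=cv2.INTER_CUBIC))
c=env.get_calibration('wrist')
for p in((558.2-41.8,-160.5+3.5,75),(558.2+41.8,-160.5-3.5,75),(558.2,-160.5,130)):print(np.round(proj(c,p)))
E
```

```text
time_s: 12.12
ee_pos: [559.9, -136.8, 83.6]
eef_rot: [[0.084, 0.997, 0.0], [0.997, -0.084, 0.001], [0.001, -0.0, -1.0]]
contact_force: [3.0, 10.5, -1.7]
opening: 57.7
finger_force: 40.0
[351. 237.]
[351. 406.]
[443. 322.]
```

View pics/w4c.png

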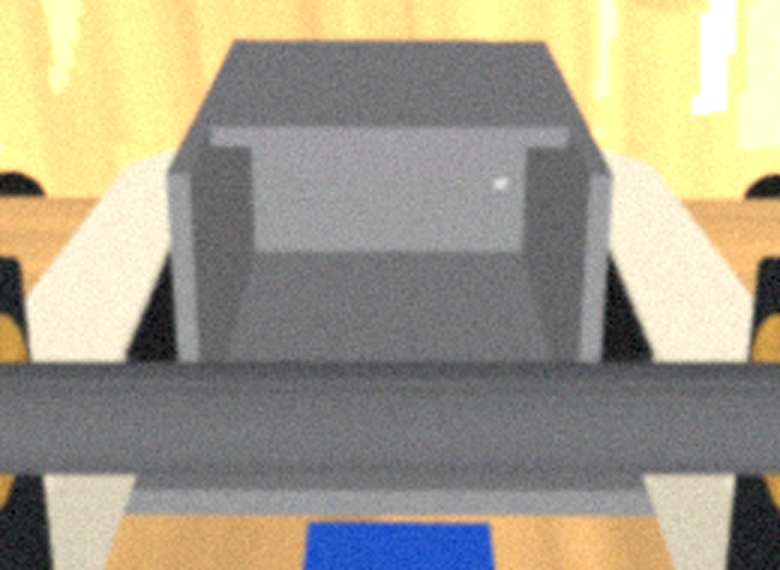

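The tape centre, crop (399,525), sits about 1 mm right of the holder's symmetry axis (390.5). I'll back off, shift 0.8 mm and press again.

```bash
python3 -m pendant '[0.0002,0.003,0,0,0,0.0003,0.004,0,0,0,0.0008,0,0,0,0,0,0,0,0,0,-0.0002,-0.0025,0,0,0,-0.0002,-0.002,0,0,0,-0.0001,-0.0015,0,0,0,0,-0.001,0,0,0,0,0,0,0,0,0,0,0,0,0,0,0,0,0,0]' 40
python3 - <<'E'
from h import *
for i in range(3):
    s=env.state();print(np.round(s['contact_force'],2));im=shot('wrist','w5.png')
for y in(400,403,406):
    m=(im[y,:,2].astype(int)-im[y,:,0])>60;x=np.where(m)[0];print(y,x.min(),x.max(),x.mean())
E
```

```text
time_s: 13.55
ee_pos: [560.5, -136.8, 83.6]
eef_rot: [[0.084, 0.997, -0.0], [0.997, -0.084, 0.001], [0.001, -0.0, -1.0]]
contact_force: [-0.7, 10.5, -0.6]
opening: 57.9
finger_force: 40.0
[-0.69 10.49 -0.63]
[ 0.67  9.75 -0.51]
[ 1.19 10.01 -0.14]Traceback (most recent call last):
  File "<stdin>", line 5, in <module>
    return umr_minimum(a, axis, None, out, keepdims, initial, where)
ValueError: zero-size array to reduction operation minimum which has no identity
```

Force is 10 N along the normal. I'll hold for 3.5 s and check the picture once more.

```bash
python3 -m pendant '[0,0,0,0,0,0,0,0,0,0,0,0,0,0,0,0,0,0,0,0,0,0,0,0,0,0,0,0,0,0,0,0,0,0,0,0,0,0,0,0,0,0,0,0,0,0,0,0,0,0,0,0,0,0,0,0,0,0,0,0,0,0,0,0,0,0,0,0,0,0,0,0,0,0,0,0,0,0,0,0,0,0,0,0,0,0,0,0,0,0,0,0,0,0,0,0,0,0,0,0]' 40
python3 - <<'E'
from h import *
im=shot('wrist','w6.png').astype(int)
m=(im[:,:,2]-im[:,:,0])>40;m[:390]=0;m[430:]=0
ys,xs=np.where(m);print(ys.min(),ys.max(),xs.mean())
E
python3 -m pendant '[0,0,0,0,0,0,0,0,0,0,0,0,0,0,0,0,0,0,0,0,0,0,0,0,0,0,0,0,0,0,0,0,0,0,0,0,0,0,0,0,0,0,0,0,0,0,0,0,0,0,0,0,0,0,0,0,0,0,0,0,0,0,0,0,0]' 40
```

```text
time_s: 16.2
ee_pos: [560.5, -136.8, 83.6]
eef_rot: [[0.084, 0.997, -0.0], [0.997, -0.084, 0.001], [0.001, -0.0, -1.0]]
contact_force: [0.8, 10.0, 0.4]
opening: 58.0
finger_force: 40.0
405 428 320.8089347079038
time_s: 17.88
ee_pos: [560.5, -136.8, 83.7]
eef_rot: [[0.084, 0.997, -0.0], [0.997, -0.084, 0.001], [0.001, -0.0, -1.0]]
contact_force: [-0.8, 9.4, -0.4]
opening: 57.6
finger_force: 40.0
```

```bash
python3 -c "
from workcell import env
print(env.finish_job())"
```

```text
the job is handed in; nothing more can be done
None
```

I handed the job in at about 18 s: the grey holder was upright on the riser's end panel, pressed at about 10 N for over four seconds and still held, with the riser pushed back about 4 mm and the slots centred over the pilot holes to within an estimated 0.5 mm (the plate hides the holes, so I checked against the tape).

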